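# Run the reading magnifier along its rail to the gel card's stop

### The arm

A 6-joint arm with a two-finger parallel gripper is mounted at the origin on a cart in front of the work surface, level with it; the furniture and walls round the work are solid. World frame = base frame: x ahead of the robot, y to its left, z up, the work surface at z = 0. Lengths are in m, angles in rad, forces in N, time in s.
With the tool pointing down it reaches from about 0.2 to 0.875 m from the base axis. Payload 3.4 kg.
Tool frame: the origin (TCP) lies between the finger pads; the fingertips stand 25 mm ahead of it and the grasp point (between the pads) lies 6 mm ahead of it (r.nose_length is the z of the fingertips in the tool frame, in m); z points along the fingers, y is the line along which they close (so a half turn about z gives the same grasp; the last joint's range is limited). The gripper opens to 94 mm and grips with 3 to 60 N. Pads are 16 mm wide; open, the fingers measure 119 mm over their backs; the gripper's body (75 mm by 177 mm) begins 78 mm behind the grasp point.
Start: joints at [1.023, 0.276, 1.505, -0, 1.361, -0.121], TCP at [0.238, 0.523, 0.23] pointing down, gripper open.
Joint ranges: [-2.89, 2.89], [-0.75, 2.08], [0.22, 2.7], [-1.18, 4.32], [0.11, 2.71], [-2.7, 2.7]. Speed limits (rad/s): [2.57, 2.57, 3.14, 3.14, 3.14, 3.14].

### API

Orientations are given as a unit quaternion [w, x, y, z].
In Python, from plant import r, gripper_to, inverse_kinematics, vision, models, telemetry gives the robot as it stands. Calls block until the motion is done:
- r.move_to(position, orientation): joint-space move of the TCP to a pose.
- r.move_l(position, rot=None, vel=0.15, guard=None): straight line of the TCP; rot=None keeps the orientation; vel is the mean speed in m/s. With guard (N) it stops when the force on the tool has changed by that much, and returns True; else False.
- r.movej(angles): joint-space move.
- gripper_to(opening, f_grip=None): finger opening in m; f_grip is the grip in N (None keeps the last); returns when the fingers have stopped.
- r.hold(seconds).
- inverse_kinematics(position, orientation): joint angles nearest the present ones, or None.
- vision.snapshot(name): name is "scene" or "side" or "wrist"; returns the picture (400x640x3 uint8, red, green, blue); there is no depth.
- vision.get_calibration(name): a dict with "fx", "fy", "cx", "cy" (pixels), "D" ([k1, k2, p1, p2, k3] as OpenCV has them; the pictures are not rectified), "position" and "orientation" of the camera in the world. Camera axes: x right, y down, z forward; pixel columns grow to the right and rows downward; lengths in m; the calibration is good to about 2 mm. A picture is of the moment at which its call begins: read the wrist's pose just before it. get_calibration takes no time and is no camera call; for the wrist camera it gives the pose at the moment of the call.
A pose or a line that the arm cannot do raises r.PlanningError and nothing moves.
- r.sign_off(): hands the job in; it is judged then, once.
Trained networks look in the newest picture that a camera, given by its name, has taken for a name from the list of things; names that differ only in an ending like _2 or _b are one class to them, and where a whole thing is asked for, a point or a joint stands for the part that bears it (a point fixed in the world has none). Each returns a list of dicts, best first, with "score" (0 to 1); they miss things now and then, are a little off and sometimes report something else, mostly with a low value. They report only what shows in the picture. A call takes as long as a camera call. They do not tell look-alikes from the thing itself.
- models.boxes_of(thing, camera): "at" ([x, y, z] in m, in world coordinates, good to about 4 mm: the middle of the surface that is visible of it).
- models.regions_of(thing, camera): "pixels" (400x640 bool, what is visible of it).
- models.mark_of(thing, camera): "at" ([x, y, z] in m, in world coordinates, good to about 4 mm: a listed point, or the origin of a listed thing).
Readings, each from a call of its own:
- telemetry.current_t(): time.
- telemetry.current_joints(): joint angles.
- telemetry.current_dq(): joint speeds.
- telemetry.current_joint_efforts(): joint torques, N m.
- telemetry.current_ee_pos(): TCP position.
- telemetry.current_tool_rot(): TCP orientation.
- telemetry.current_wrist_force(): force on the tool from outside, world axes, zero at the start.
- telemetry.current_torque(): the same for the moment, N m.
- telemetry.current_opening(): finger opening in m.
- telemetry.current_finger_force(): force on a finger pad.
Only numpy, scipy, OpenCV 4.12 (cv2) and the standard library are available. Lean on these libraries where they do the work, as an engineer would, in place of code of your own. Each camera call takes 0.05 s, during which the arm holds its last target. There are 200 camera calls.

### The job

Bring the magnifier of the gel card viewer to the gel card for reading: press down the ribbed brake plate in the middle of the carriage so that the brake lets go of the rail, and keep it pressed while you push the carriage along until it stands against the stop at the gel card's end (not the end with the bare metal plate). Then lift your fingertips off so that the plate springs up and the brake holds the carriage there. Use the fingertips only, do not force the carriage along with the brake on, and leave the gel card, the metal plate and the things standing round about where they are.

Things in the scene. Friction and masses are not known exactly. Their poses are not given: they have to be found in the camera images.
- viewer: Gel card viewer, fixed to the worktop: grey base plate 190 (x) by 400 (y) mm, deck at z = 12 mm. Origin: centre of the underside; own x points away from the robot, y along the rail to the left, z up; turned up to 0.25 rad about z. A slotted rail, 44 mm wide, top at z = 36 mm, runs along y at x = +55 mm.
- left_station (a point): Middle of the floor of the left (+y) card station, a shallow square nest, 60 mm inside, with a 3.5 mm rim, on the robot's side of the rail; viewer x = -50, y = +110, z = 13.5 mm. One station holds the gel card, the other the bare metal plate; which is which changes.
- right_station (a point): The same of the right (-y) station: viewer x = -50, y = -110, z = 13.5 mm.
- carriage (a joint): Black carriage, 64 mm across and 96 mm along the rail, sliding along the viewer's y. Value in m: 0 at mid-rail, grows to the left (+y), +0.110 against the left stop, -0.110 against the right one. Starts within 0.035 of the middle. The brake holds it against some 12 to 18 N while the brake plate is up; with the plate down it slides with 1 to 2 N.
- brake_plate (a joint): Travel of the brake plate in m: 0 up (brake holds), 0.006 fully down. It needs about 10 N to start and about 14 N to go fully down, the brake is free from 0.001 on, and it springs up by itself when let go.
- plate_top (a point): Centre of the top of the ribbed grey brake plate in the carriage's middle, 54 (x) by 44 (y) mm; viewer z = 54 mm when up, 48 fully down; moves with the carriage. Along the rail, on either side of it, stands a shoulder of the carriage, 25 mm long, top at z = 64 mm; the gap between them is 46 mm and open at both sides, so a fingertip pressing the plate can push on a shoulder.
- lens (a point): Centre of the round magnifier lens, 72 mm over its black ring, carried by the carriage on a bar 105 mm on the robot's side of the rail line; ring from viewer z = 76 to 88 mm. Against a stop the lens stands centred over that end's card station.
- left_stop (a point): Middle of the rubber buffer face of the left (+y) stop, a steel block 60 by 22 mm, top at z = 62 mm, with a clamp screw up to z = 72 mm; viewer x = +55, y = +158, z = 54 mm. The end face of the carriage's left shoulder meets it.
- right_stop (a point): The same on the right (-y) stop: viewer x = +55, y = -158, z = 54 mm.
- gel_card: The gel card, flat plastic with a green strip and six small windows, 52 by 53 by 6 mm, 12 g, lying loose in one of the two stations. Origin: centre of the underside.
- metal_plate: Bare steel focusing plate with a ruled cross, 50 by 50 by 4 mm, lying loose in the other station. Origin: centre of the underside.
- timer: Bench timer, 62 by 68 by 21 mm, lying loose on the viewer's deck between the two stations, below the lens's path. Origin: centre of the underside.
- bottle_tall: Dropper bottle, 25 mm across, 99 mm tall, standing loose on the worktop at the viewer's left end. Origin: centre of the underside.
- bottle_short: Dropper bottle with a wide cap, 26 mm across, 78 mm tall, standing loose at the viewer's left end. Origin: centre of the underside.
- felt_marker: Felt marker, 124 mm long, 15 mm thick, lying loose at the right front. Origin: middle of the underside.
There are look-alikes about, which are no part of the job. Leave any black or pink look-alike of the gel_card alone.

How it is judged:
On the way, in this order (a step that is already met when the one before it is completed fails the run):
1. the brake plate is pressed down, the carriage still out on the rail (value of joint brake_plate above 0.001 m and not (value of joint carriage above 0.1065 m or value of joint carriage below -0.1065 m)), for 0.05 s.
2. the carriage is nearing the gel card's end with the brake plate pressed (all of step 1 and horizontal distance between lens and gel_card below 0.06 m), for 0.03 s.
3. the carriage stands against the stop at the gel card's end, the brake plate still pressed (value of joint brake_plate above 0.001 m and (value of joint carriage above 0.1065 m or value of joint carriage below -0.1065 m) and horizontal distance between lens and gel_card below 0.012 m), for 0.1 s.
At the end, for the whole second after the job is handed in: The carriage stands within 3.5 mm of the stop at the gel card's end, at rest, the lens within 12 mm of the card's centre seen from above, and the brake plate is up again (within 0.7 mm) ((value of joint carriage above 0.1065 m or value of joint carriage below -0.1065 m) and horizontal distance between lens and gel_card below 0.012 m and value of joint brake_plate below 0.0007 m and velocity of joint carriage between -0.003 and 0.003 m/s); the robot touches nothing.
It fails at once if the carriage is forced along with its brake on (value of joint brake_plate below 0.0003 m and (velocity of joint carriage above 0.02 m/s or velocity of joint carriage below -0.02 m/s)).
It fails at once if the carriage is taken to the wrong stop, the one at the metal plate ((value of joint carriage above 0.1065 m or value of joint carriage below -0.1065 m) and horizontal distance between lens and metal_plate below 0.012 m).
It fails at once if the gel card or the metal plate is lifted or moved in its station (distance of any of gel_card, metal_plate from where it was at the start of the episode above 0.006 m).
It fails at once if the arm or the gripper's body, not the fingers, pushes on the viewer (contact force between the arm and viewer above 3 N).
It fails at once if a bystander is lifted, knocked over or pushed away (distance of any of timer, bottle_tall, bottle_short, felt_marker from where it was at the start of the episode above 0.015 m).
It also fails if it takes over 35 s, if anything falls off the work surface, if the arm or the gripper's body presses on something with over 40 N, if the wrist force passes 120 N, or if a joint passes its speed limit or range.

## Working session

There is one attempt and no reset: what is moved stays moved. The work goes in short steps, each a Python script; the robot and the scene stay as the last script left them, time stands still between calls to the robot, and variables do not carry over. Pictures are saved under pics/ and viewed, at most 10 in all, crops included, and the job is handed in when it is done.

```bash
mkdir -p pics; python3 - <<'E'
from plant import r, vision, models, telemetry
import cv2, numpy as np
for c in ("scene","side"):
    im=vision.snapshot(c); cv2.imwrite(f"pics/{c}0.png",im[:,:,::-1])
    k=vision.get_calibration(c); print(c,np.round(k["position"],3),np.round(k["orientation"],3),k["fx"])
    for t in ("left_station","right_station","plate_top","lens","left_stop","right_stop","gel_card","metal_plate","viewer","timer","bottle_tall","bottle_short"):
        print(t,[(np.round(d["at"],3).tolist(),round(d["score"],2)) for d in models.mark_of(t,c)][:3])
print(telemetry.current_t(), telemetry.current_tool_rot())
E
```

```text
scene [-0.198  0.606  0.909] [ 0.178 -0.345  0.826 -0.409] 464.6681061961189
left_station [([0.481, 0.055, 0.013], 0.58)]
right_station [([0.471, -0.166, 0.013], 0.83), ([0.408, -0.37, -0.001], 0.66)]
plate_top [([0.58, -0.052, 0.051], 0.54)]
lens [([0.477, -0.051, 0.08], 0.8)]
left_stop []
right_stop [([0.585, -0.216, 0.057], 0.73)]
gel_card [([0.457, 0.258, -0.004], 0.77), ([0.694, 0.193, -0.0], 0.7), ([0.484, -0.167, 0.012], 0.69)]
metal_plate [([0.476, 0.053, 0.016], 0.79)]
viewer [([0.533, -0.057, 0.004], 0.74), ([0.48, -0.051, 0.081], 0.73), ([0.471, 0.17, 0.003], 0.71)]
timer [([0.467, -0.068, 0.01], 0.68)]
bottle_tall [([0.471, 0.17, 0.001], 0.62), ([0.589, 0.099, 0.056], 0.15)]
bottle_short [([0.527, 0.174, -0.0], 0.65)]
side [ 0.366 -0.952  0.781] [-0.414  0.899 -0.128  0.063] 369.52133686825294
left_station []
right_station [([0.476, -0.167, 0.011], 0.59), ([0.527, -0.057, 0.001], 0.58)]
plate_top [([0.585, -0.051, 0.051], 0.49)]
lens [([0.478, -0.046, 0.079], 0.96)]
left_stop [([0.585, 0.1, 0.052], 0.92)]
right_stop [([0.58, -0.216, 0.056], 0.86)]
gel_card [([0.456, 0.259, -0.002], 0.6), ([0.519, -0.605, -0.003], 0.56), ([0.693, 0.189, -0.002], 0.48)]
metal_plate []
viewer [([0.526, -0.062, 0.001], 0.55)]
timer [([0.472, -0.065, 0.008], 0.56)]
bottle_tall [([0.474, 0.174, 0.002], 0.44)]
bottle_short [([0.523, 0.173, 0.002], 0.72)]
1.3 [-1.07141096e-07  2.11777356e-01  9.77317937e-01  3.26250439e-05]
```

View pics/scene0.png

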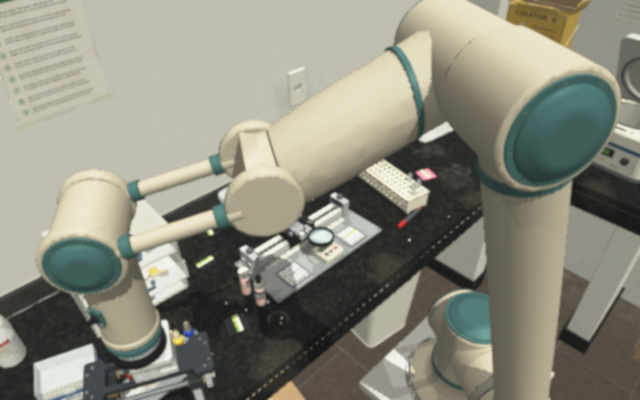

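View pics/side0.png

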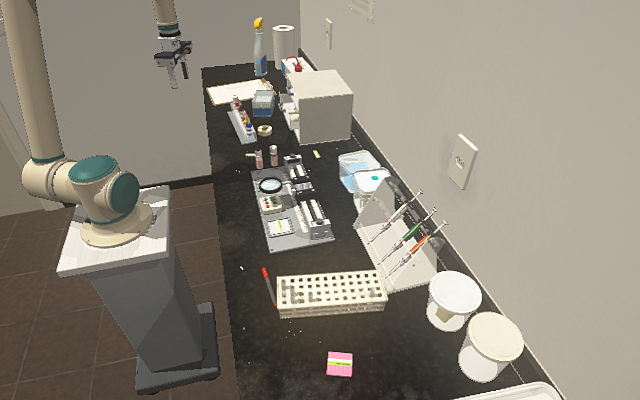

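The side view shows a card with a green strip in the viewer's right station, about (281,227). The pink look-alike lies off to the right at (340,363). In the scene view the lens is at (320,237), and the bare plate is in the left station, about (293,270). I'll move the wrist camera over the viewer to confirm this.

```bash
python3 - <<'E'
from plant import r, vision, models, telemetry, gripper_to
import cv2, numpy as np
gripper_to(0.0,20)
r.move_to([0.45,-0.06,0.36],[0,0,1,0])
print(telemetry.current_t(), np.round(telemetry.current_joints(),2))
k=vision.get_calibration("wrist"); print(np.round(k["position"],3),np.round(k["orientation"],3),k["fx"])
im=vision.snapshot("wrist"); cv2.imwrite("pics/w1.png",im[:,:,::-1])
side=vision.snapshot("scene");cv2.imwrite("pics/scene1.png",side[:,:,::-1])
for c in("wrist","scene"):
  print(c)
  for t in ("left_station","right_station","plate_top","lens","left_stop","right_stop","gel_card","metal_plate"):
    print(t,[(np.round(d["at"],3).tolist(),round(d["score"],2)) for d in models.mark_of(t,c)][:3])
E
```

```text
4.9833 [-0.29  0.04  1.48  0.    1.62 -1.86]
[ 0.373 -0.06   0.517] [0.095 0.7   0.701 0.096] 360.6462804472319
wrist
left_station []
right_station []
plate_top [([0.474, 0.171, -0.001], 0.21)]
lens [([0.476, -0.043, 0.084], 0.57)]
left_stop [([0.587, 0.099, 0.052], 0.71)]
right_stop [([0.582, -0.218, 0.054], 0.82)]
gel_card [([0.694, 0.196, 0.0], 0.98), ([0.458, 0.256, 0.001], 0.8), ([0.476, -0.167, 0.012], 0.62)]
metal_plate [([0.481, 0.05, 0.017], 0.85)]
scene
left_station [([0.48, 0.057, 0.015], 0.78)]
right_station [([0.474, -0.17, 0.012], 0.84), ([0.472, 0.166, 0.0], 0.45)]
plate_top [([0.58, -0.051, 0.053], 0.59)]
lens [([0.478, -0.052, 0.08], 0.97), ([0.524, 0.173, 0.003], 0.45)]
left_stop [([0.585, 0.099, 0.05], 0.72)]
right_stop [([0.581, -0.215, 0.057], 0.7)]
gel_card [([0.693, 0.195, 0.004], 0.65), ([0.461, 0.258, -0.001], 0.62), ([0.482, -0.166, 0.011], 0.48)]
metal_plate []
```

View pics/w1.png

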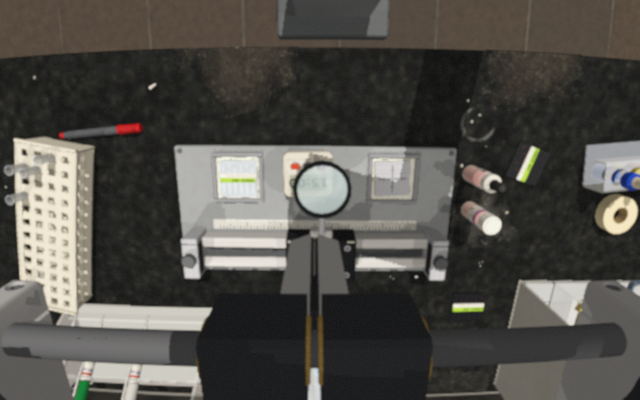

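Up in this image is toward the robot, and left is -y. Three objects could be the gel card:
- **(237,180):** white with a green strip, in the right station.
- **(528,163):** black, loose on the bench.
- **(468,308):** loose on the bench.

The one at (237,180) fits, because it lies in a station. The bare steel plate with the cross is at (392,177), in the left station. I'll confirm this with an enlarged crop and take a second view from the side for the carriage.

```bash
python3 - <<'E'
from plant import r, vision, models, telemetry
import cv2, numpy as np
im=cv2.imread("pics/w1.png"); cv2.imwrite("pics/w1c.png",cv2.resize(im[135:220,195:435],None,fx=3,fy=3,interpolation=2))
for i,y in enumerate((0.10,-0.20)):
    r.move_l([0.47,y,0.30],vel=0.25)
    im=vision.snapshot("wrist"); cv2.imwrite(f"pics/w{2+i}.png",im[:,:,::-1])
    for t in ("plate_top","lens","left_stop","right_stop","gel_card","metal_plate"):
        print(t,[(np.round(d["at"],3).tolist(),round(d["score"],2)) for d in models.mark_of(t,"wrist")][:3])
    print(vision.get_calibration("wrist"))
a=[cv2.imread(f"pics/w{i}.png")[100:340] for i in (2,3)]
cv2.imwrite("pics/w23.png",np.vstack(a))
print(telemetry.current_t(),telemetry.current_wrist_force())
E
```

```text
plate_top [([0.584, -0.049, 0.052], 0.7)]
lens [([0.48, -0.045, 0.086], 0.9)]
left_stop []
right_stop [([0.581, -0.217, 0.055], 0.89)]
gel_card [([0.46, 0.256, 0.002], 0.93), ([0.479, -0.164, 0.013], 0.7), ([0.803, 0.109, -0.003], 0.52)]
metal_plate [([0.48, 0.048, 0.016], 0.65), ([0.474, 0.17, 0.002], 0.24)]
{'fx': 360.6462804472319, 'fy': 360.6462804472319, 'cx': 313.9499378009728, 'cy': 200.33060098011939, 'D': array([-0.08401509,  0.        ,  0.        ,  0.        ,  0.        ]), 'position': array([0.39312212, 0.09930795, 0.45703319]), 'orientation': array([0.09589498, 0.70103776, 0.70014892, 0.09561227])}
plate_top [([0.581, -0.049, 0.058], 0.57)]
lens [([0.478, -0.043, 0.084], 0.93), ([0.581, -0.217, 0.053], 0.34)]
left_stop [([0.586, 0.097, 0.051], 0.64)]
right_stop [([0.579, -0.22, 0.055], 0.77)]
gel_card [([0.804, 0.109, -0.001], 0.92), ([0.52, -0.609, 0.0], 0.87), ([0.48, -0.164, 0.013], 0.82)]
metal_plate [([0.479, 0.051, 0.017], 0.95)]
{'fx': 360.6462804472319, 'fy': 360.6462804472319, 'cx': 313.9499378009728, 'cy': 200.33060098011939, 'D': array([-0.08401509,  0.        ,  0.        ,  0.        ,  0.        ]), 'position': array([ 0.39313637, -0.19962262,  0.45685733]), 'orientation': array([0.09561802, 0.70028311, 0.70094858, 0.09556065])}
8.775 [ 1.26155015  1.35285146 -0.72833364]
```

View pics/w1c.png

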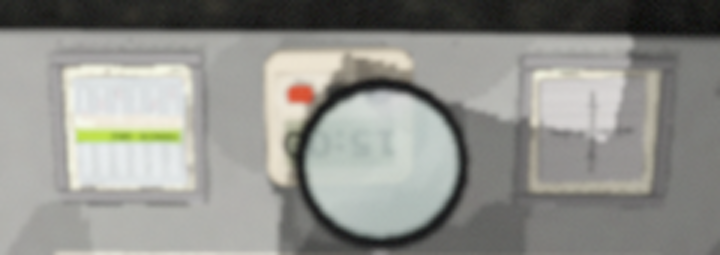

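View pics/w23.png

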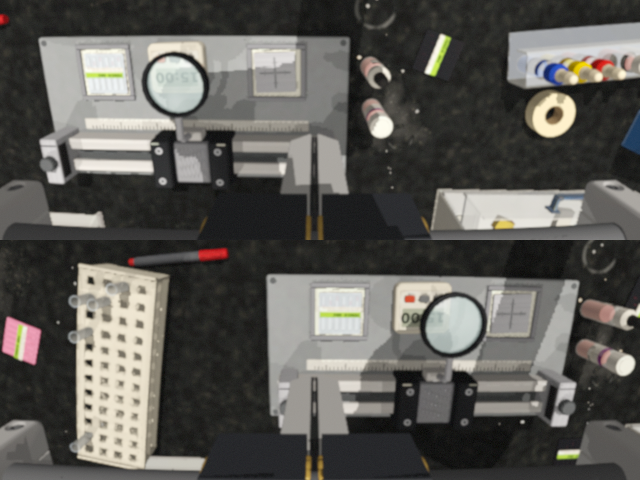

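The crop confirms it. The gel card, with the green strip and windows, is in the right (-y) station, and the steel plate with the cross is in the left. The brake plate's centre is at about (192,262) in w2 and (435,260) in w3. Next I'll triangulate it, then press.

```bash
cat > tri.py <<'E'
import numpy as np, cv2
from scipy.spatial.transform import Rotation as R
K=np.array([[360.646,0,313.95],[0,360.646,200.33],[0,0,1]]);D=np.array([-0.08401509,0,0,0,0])
cams=[([0.39312212,0.09930795,0.45703319],[0.09589498,0.70103776,0.70014892,0.09561227]),([0.39313637,-0.19962262,0.45685733],[0.09561802,0.70028311,0.70094858,0.09556065])]
def tri(p,q):
    P=[];u=[]
    for (t,o),x in zip(cams,(p,q)):
        M=R.from_quat(np.roll(o,-1)).as_matrix().T
        P.append(np.c_[M,-M@np.array(t)]);u.append(cv2.undistortPoints(np.array([[x]],float),K,D).reshape(2,1))
    X=cv2.triangulatePoints(P[0],P[1],u[0],u[1]).ravel();return X[:3]/X[3]
E
python3 - <<'E'
from tri import tri
import numpy as np
for n,a,b in (("plate",(192,262),(435.5,260)),("lens",(175.5,184),(453,184.5)),("baseR",(39,138),(267,137)),("baseL",(348.5,137.5),(579,135.5)),("gel",(105.5,172.5),(339.5,172)),("metal",(276.5,173),(512.5,172.5))):
    print(n,np.round(tri(a,b),3))
E
```

```text
plate [ 0.582 -0.051  0.056]
lens [ 0.479 -0.05   0.083]
baseR [ 0.435 -0.257  0.012]
baseL [0.434 0.141 0.013]
gel [ 0.479 -0.168  0.016]
metal [0.479 0.053 0.018]
```

```bash
python3 - <<'E'
from plant import r, vision, models, telemetry as T
import numpy as np
n=r.nose_length; x,y=0.582,-0.055
def rep(s): print(s,round(T.current_t(),2),np.round(T.current_ee_pos(),4),np.round(T.current_wrist_force(),1),round(T.current_opening(),4))
r.move_l([x,y,0.20],vel=0.2)
r.move_l([x,y,0.072+n],vel=0.12); rep("above")
print(r.move_l([x,y,0.045+n],vel=0.02,guard=5)); rep("touch")
z=T.current_ee_pos()[2]
r.move_l([x,y,z-0.0035],vel=0.02); r.hold(0.1); rep("press")
im=vision.snapshot("side"); import cv2; cv2.imwrite("pics/s2.png",im[:,:,::-1])
E
```

```text
above 10.97 [ 0.5826 -0.0552  0.0978] [-0.3  0.4  0.1] 0.0004
True
touch 11.88 [ 0.582  -0.055   0.0791] [-2.1  1.1 10.5] 0.0002
press 12.26 [ 0.582  -0.055   0.0773] [-2.5  0.7 11.2] 0.0005
```

Contact is at tip z = 54 mm, so this is the plate and not a shoulder. It is now about 1.8 mm down at 11 N. I'll press further, then push.

```bash
python3 - <<'E'
from plant import r, vision, models, telemetry as T
import numpy as np
def rep(s): print(s,round(T.current_t(),2),np.round(T.current_ee_pos(),4),np.round(T.current_wrist_force(),1))
x,y=0.582,-0.055; z=0.0730
r.move_l([x,y,z],vel=0.02); r.hold(0.1); rep("press")
for yy in (-0.09,-0.125,-0.15):
    g=r.move_l([x,yy,z],vel=0.04,guard=12); rep(f"push {g}")
    if g: break
E
```

```text
press 12.69 [ 0.582  -0.055   0.0749] [-3.6  0.7 12.8]
push False 13.72 [ 0.5818 -0.0903  0.0749] [-3.3  0.1 13.2]
push False 14.74 [ 0.5815 -0.1253  0.0749] [-4.9  0.6 12.8]
push False 15.52 [ 0.5813 -0.1505  0.0749] [-5.1 -0.2 13.1]
```

```bash
python3 - <<'E'
from plant import r, vision, models, telemetry as T
import numpy as np, cv2
def rep(s): print(s,round(T.current_t(),2),np.round(T.current_ee_pos(),4),np.round(T.current_wrist_force(),1))
x=0.5815; z=0.0730
for yy in np.arange(-0.155,-0.196,-0.003):
    g=r.move_l([x,yy,z],vel=0.025,guard=12); rep(f"push {g}")
    if g or T.current_wrist_force()[1]>9: break
r.hold(0.25); rep("held")
im=vision.snapshot("side"); cv2.imwrite("pics/s3.png",cv2.resize(im[130:270,210:370],None,fx=4,fy=4)[:,:,::-1])
print([np.round(d["at"],3) for d in models.mark_of("lens","side")])
E
```

```text
push False 15.87 [ 0.5813 -0.1555  0.075 ] [-4.1  0.1 12.4]
push False 16.13 [ 0.5813 -0.1585  0.0751] [-4.4 -0.6 12.4]
push False 16.4 [ 0.5812 -0.1614  0.075 ] [-4.   0.4 12.1]
push False 16.67 [ 0.5812 -0.1644  0.075 ] [-3.9 -0.4 13. ]
push False 16.93 [ 0.5811 -0.1674  0.075 ] [-3.5  0.2 13.5]
push False 17.2 [ 0.5811 -0.1704  0.075 ] [-4.4  0.4 12.1]
push False 17.47 [ 0.5811 -0.1731  0.075 ] [-3.6  1.4 13.3]
push False 17.73 [ 0.5811 -0.1735  0.0747] [-2.7  5.8 13.2]
push False 18.0 [ 0.5813 -0.1754  0.0747] [-1.6  9.3 12.5]
held 18.25 [ 0.5813 -0.1753  0.0747] [-2.1  9.5 12.5]
[array([ 0.476, -0.163,  0.077])]
```

View pics/s3.png

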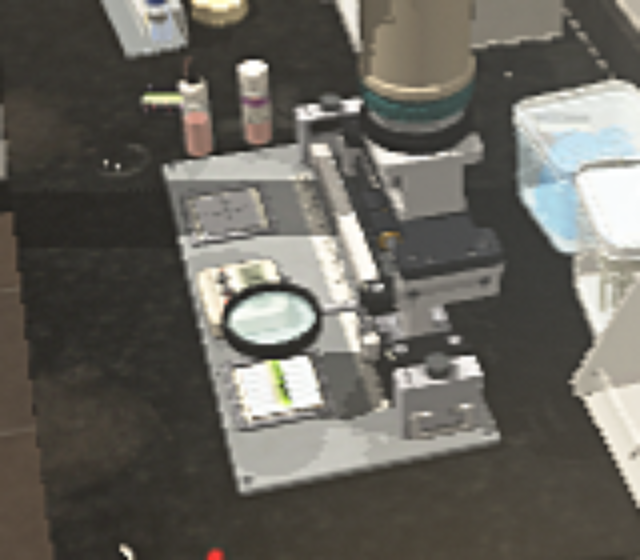

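The side view shows the lens at crop (272,318). Allowing for parallax at lens height, that puts it over the card, and the carriage meets the right stop near (430,380). I'll push slightly more to confirm hard contact, then lift straight up.

```bash
python3 - <<'E'
from plant import r, vision, models, telemetry as T
import numpy as np, cv2
def rep(s): print(s,round(T.current_t(),2),np.round(T.current_ee_pos(),4),np.round(T.current_wrist_force(),1))
x=0.5815; z=0.0730
for yy in (-0.182,-0.185,-0.188):
    r.move_l([x,yy,z],vel=0.025); rep("push"); y=yy
    if T.current_wrist_force()[1]>13: break
r.hold(0.25); rep("held")
for c in ("scene","side"):
    vision.snapshot(c); print(c,[(n,[np.round(d["at"],3).tolist() for d in models.mark_of(n,c)][:1]) for n in("lens","plate_top","right_stop")])
r.move_l([x,y,0.12],vel=0.06); rep("up")
r.move_l([x,-0.10,0.25],vel=0.2)
r.move_l([0.47,-0.02,0.30],vel=0.25); rep("clear")
im=vision.snapshot("wrist"); cv2.imwrite("pics/w4.png",im[80:340,:,::-1])
print([(n,[np.round(d["at"],3).tolist() for d in models.mark_of(n,"wrist")][:3]) for n in("lens","plate_top","right_stop","gel_card")])
E
```

```text
push 18.62 [ 0.5817 -0.178   0.0747] [-1.2  9.9 13.6]
push 18.88 [ 0.5818 -0.1795  0.0748] [-0.9 13.5 13.5]
held 19.13 [ 0.5817 -0.1795  0.0747] [-1.4 12.7 13.1]
scene [('lens', [[0.478, -0.168, 0.083]]), ('plate_top', [[0.581, -0.166, 0.047]]), ('right_stop', [[0.582, -0.217, 0.057]])]
side [('lens', [[0.477, -0.165, 0.078]]), ('plate_top', [[0.585, -0.169, 0.048]]), ('right_stop', [[0.581, -0.219, 0.056]])]
up 20.47 [ 0.5812 -0.185   0.1196] [-0.3  0.3 -0.2]
clear 22.12 [ 0.4706 -0.0206  0.2995] [-0.7  0.1 -0.3]
[('lens', [[0.479, -0.161, 0.084], [0.529, -0.059, 0.001]]), ('plate_top', [[0.58, -0.167, 0.053]]), ('right_stop', [[0.582, -0.218, 0.053]]), ('gel_card', [[0.459, 0.257, 0.004], [0.478, -0.168, 0.012], [0.694, 0.194, -0.002]])]
```

View pics/w4.png

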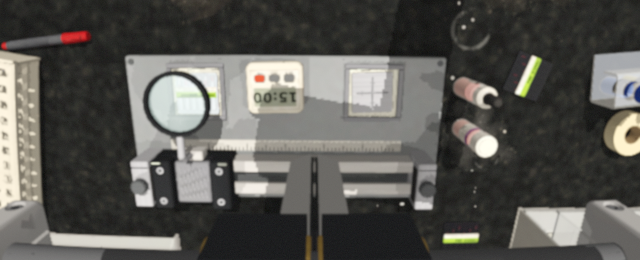

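The carriage at about (193,178) stands against the right stop block at (143,178). The lens at (177,103) is over the gel card station, the plate is up at z ≈ 53 mm, and nothing else has moved. I'm handing in now.

```bash
python3 -c "
from plant import r
print(r.sign_off())"
```

```text
the job is handed in; nothing more can be done
None
```

The carriage is against the right stop with the magnifier over the gel card, the brake plate is up and the arm is clear; I handed the job in after about 22 s on the robot's clock, and no verdict came back.

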